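# Prop the sprung catch and take out the heel

## Task

The shoe heel in the jig is held down by the red sprung catch. Push the beech prop with the orange top, tapered foot down, all the way into the gap between the blue post and the catch so that it wedges the catch open and let go of it; then lift the heel out and stand it upright in the empty white tray, leaving the prop in place for the next heel.

Things in the scene. Friction and masses are not known exactly. Their poses are not given: they have to be found in the camera images.
- prop_mid (a point): Centre (half-way up) of the loose beech prop with an orange top, standing upright, z up: 44 mm along its x (grip across these faces), 30 mm thick in y, 115 mm tall. The lowest 14 mm of its y faces taper to a foot 18 mm thick. Grip it about 30 mm above this point, so that the fingers stay above the catch. Not the squat beech offcut nor the glue jar nearby.
- slot (a point): Gap on the jig: where the middle of the prop's foot goes, on the base plate 6 mm above the table. z up, y the way the catch opens; prop's x along this x (either way round). Blue post: 30 mm wide in x, 40 mm tall, face at y = -19 mm. Prop down, its middle is 57.5 mm above; let go, the spring slides it up to 4 mm to -y, onto the post. Heel: at y = -101 mm. Keep within 14 mm in x: low bars beside.
- catch (a joint): Red sprung catch, 0 m closed, slides to the slot's +y when opening; propped 0.016 to 0.020. Closed, its face (30 mm wide in x) is at slot y = -5 mm and slopes away from 28 mm up at 30 degrees from vertical to y = +18 mm at its top, 68 mm up. The prop pushed straight down rides that slope and drives it open: light spring, 2.4 to 3.6 N; pushing down takes under 10 N.
- heel_mid (a point): Centre (half-way up) of the loose black and brown shoe heel, D-shaped: 40 mm along its x (grip across these faces, 10 mm above this point), 46 mm in y, 50 mm tall, upright, axes along the slot's. It stands on the base plate in a nest with walls 8 mm high, open in the middle of the x faces. The closed catch's nose overhangs its top by 8 mm; the propped catch clears it: lift straight up.
- tray_in (a point): Middle of the inner floor of the fixed, empty white metal tray, 4 mm above the table: 140 by 140 mm outside, walls 4 mm thick, rim 18 mm above this point. Its x, y are parallel to the walls, z up. The other white tray, full of brass tacks, is not it.
Mind the look-alikes: they are no part of the job. What is shaped like the part that bears prop_mid but grey is not meant.

How it is judged:
On the way, in this order (a step that is already met when the one before it is completed fails the run):
1. the prop is fully down in the gap, upright, holding the catch open (z of prop_mid in the frame of slot between 0.05 and 0.066 m and x of prop_mid in the frame of slot between -0.02 and 0.02 m and y of prop_mid in the frame of slot between -0.015 and 0.015 m and angle between prop_mid's own z axis and vertical below 0.2 rad and value of joint catch above 0.013 m), for 0.2 s.
2. the heel is lifted clear of the jig while the prop stays in the gap (z of heel_mid in the frame of slot above 0.06 m and z of prop_mid in the frame of slot below 0.066 m and horizontal distance between prop_mid and slot below 0.025 m and value of joint catch above 0.013 m), for 0.1 s.
At the end, for the whole second after the job is handed in: The heel rests upright (10 degrees) on the empty tray's floor, centre within 55 mm of the tray's middle along each side; the prop stands in the gap, foot within 8 mm of the base plate, 25 mm of the aim point, 11 degrees of upright, with the catch at least 13 mm open (x of heel_mid in the frame of tray_in between -0.055 and 0.055 m and y of heel_mid in the frame of tray_in between -0.055 and 0.055 m and z of heel_mid in the frame of tray_in between 0.018 and 0.032 m and angle between heel_mid's own z axis and vertical below 0.17 rad and linear speed of heel below 0.02 m/s and z of prop_mid in the frame of slot between 0.05 and 0.066 m and horizontal distance between prop_mid and slot below 0.025 m and angle between prop_mid's own z axis and vertical below 0.2 rad and value of joint catch above 0.013 m); the robot touches nothing.
It also fails if it takes over 53 s, if anything falls off the work surface, if the arm or the gripper's body presses on something with over 40 N, if the wrist force passes 120 N, or if a joint passes its speed limit or range.

## Robot

A 7-joint arm with a two-finger parallel gripper is mounted at the origin on the work surface. World frame = base frame: x ahead of the robot, y to its left, z up, the work surface at z = 0. Lengths are in m, angles in rad, forces in N, time in s.
With the tool pointing down it reaches from about 0.425 to 1.025 m from the base axis. Payload 3.6 kg.
Tool frame: the origin (TCP) lies at the very end of the fingers, on their centre line; the grasp point (between the pads) lies grip_point_offset behind it (grip_point_offset is the distance from the TCP to the grasp point, in m); z points along the fingers, x is the direction in which the jaws open and shut, and the axes are right-handed (so a half turn about z gives the same grasp; the last joint's range is limited). The gripper opens to 85 mm and grips with 20 to 120 N. Pads are 22 mm wide; open, the fingers measure 114 mm over their backs; the gripper's body (76 mm by 85 mm) begins 54 mm behind the grasp point. The pads swing forward as they close: fully open they stand 13 mm farther back than shut.
Start: joints at [1.133, 0.591, 0.048, 1.609, -0.033, 0.943, -0.034], TCP at [0.244, -0.683, 0.231] pointing down, gripper open.
Joint ranges: [-2.69, 2.69], [-0.47, 2.24], [-1.27, 1.36], [0.19, 2.51], [-1.53, 4.68], [0.08, 2.07], [-3.09, 3.09]. Speed limits (rad/s): [2.57, 2.57, 3.14, 3.14, 3.14, 3.14, 3.14].

## Interface

Orientations are given as a rotation vector (axis times angle).
In Python, from plant import observe, read_camera, camera_model, finish_job, search_frame, grip_point_offset gives the robot as it stands.
- The arm moves only by the tool servo_tool, never from a script. Its argument "increments" is text: rows parted by semicolons, each of 7 numbers parted by spaces: the shift along the tool's x, y, z in mm, then the turn, a rotation vector about the tool's x, y, z in degrees, then the gripper's target within -1 to 1 (fully open at 1, half-way at 0, shut at -1). In form: dx dy dz rx ry rz hand; .... A call has 1 to 12 rows; each row shifts and turns the commanded pose from where the row before left it, along the tool's axes as they then stand; what a row does not reach is not made up. A row lasts 1/8 s, in which the tool goes at most 62.5 mm and 10.7 degrees, less where a joint would pass 70% of its speed; a pose out of reach is approached as far as the arm can. A call is refused whole if a number of a shift passes 62.5 or a number of a turn 10.7, either way. A call with a gripper value outside its range is refused whole. The fingers move at their own pace and stop on an object; "grip_force" is the grip in N (left out, the last holds). Time passes only in rows, so rows that do not move let the fingers close. It gives the time, the measured TCP pose, the force and the opening at its end, in the units of the state.
- observe(): the state, without advancing time (a new reading comes with each control period).
- read_camera(name): name is "side" or "top"; returns the picture (420x560x3 uint8, red, green, blue); there is no depth.
- camera_model(name): a dict with "fx", "fy", "cx", "cy" (pixels), "k1" (the pictures are not rectified: a ray, as slopes to the right and down, at radius r is drawn at 1 + k1 r^2 times it, then the intrinsics apply), "pose" (4x4, takes a point from camera to world coordinates). Camera axes: x right, y up, looking along -z (the intrinsics and any distortion apply to the point x, -y, -z); pixel columns grow to the right and rows downward; lengths in m; the calibration is good to about 2 mm. A picture is of the moment at which its call begins. camera_model takes no time and is no camera call.
- finish_job(): hands the job in, once; it reports no verdict.
Trained networks look in the newest picture that a camera, given by its name, has taken for a name from the list of things; names that differ only in an ending like _2 or _b are one class to them, and where a whole thing is asked for, a point or a joint stands for the part that bears it (a point fixed in the world has none). Each returns a list of dicts, best first, with "score" (0 to 1); they miss things now and then, are a little off and sometimes report something else, mostly with a low value. They report only what shows in the picture. A call takes as long as a camera call. They do not tell look-alikes from the thing itself.
- search_frame(camera, thing): "point" ([x, y, z] in m, in world coordinates, good to about 4 mm: the middle of the surface that is visible of it).
The state is a dict: "t": time; "joints": joint angles; "joint_vel": joint speeds; "joint_torque": joint torques, N m; "tool_pos": TCP position; "eef_rot": TCP orientation; "ft_force": force on the tool from outside, world axes, zero at the start; "moment": the same for the moment, N m; "finger_gap": finger opening in m.
Only numpy, scipy, OpenCV 4.12 (cv2) and the standard library are available. Lean on these libraries where they do the work, as an engineer would, in place of code of your own. Each camera call takes 0.05 s, during which the arm holds its last target. There are 200 camera calls.

## Working session

There is one attempt and no reset: what is moved stays moved. The work goes in short steps, Python scripts to look and compute and a tool call to move; the robot and the scene stay as the last step left them, time stands still between calls to the robot, and variables do not carry over. Pictures are saved under pics/ and viewed, about 8 in all and at most 12, crops included, and the job is handed in when it is done.

Besides the shell and the picture viewer there is one more tool, called after "Emit:" as name(argument=value, ...) on one line, values as JSON. servo_tool: Moves the arm, as the interface text tells. Its arguments: {"type":"object","properties":{"increments":{"type":"string"},"grip_force":{"type":"number"}},"required":["increments"]}

```bash
mkdir -p pics; ls; cat > h.py <<'E'
import numpy as np, cv2
from plant import *
def save(cam,name):
    im=read_camera(cam); cv2.imwrite(f'pics/{name}.png',im[:,:,::-1]); return im
def ray(cam,u,v):
    m=camera_model(cam); a=np.array([(u-m['cx'])/m['fx'],(v-m['cy'])/m['fy']]); b=a.copy()
    for _ in range(20): b=a/(1+m['k1']*(b@b))
    P=np.array(m['pose']); return P[:3,3],P[:3,:3]@np.array([b[0],-b[1],-1])
def atz(cam,u,v,z):
    o,d=ray(cam,u,v); return o+d*(z-o[2])/d[2]
def proj(cam,p):
    m=camera_model(cam); P=np.array(m['pose']); q=P[:3,:3].T@(np.asarray(p)-P[:3,3])
    s=np.array([q[0]/-q[2],-q[1]/-q[2]]); s=s*(1+m['k1']*(s@s)); return np.array([s[0]*m['fx']+m['cx'],s[1]*m['fy']+m['cy']])
def tri(pts):
    A=np.zeros((3,3));b=np.zeros(3)
    for c,u,v in pts:
        o,d=ray(c,u,v); d=d/np.linalg.norm(d); M=np.eye(3)-np.outer(d,d); A+=M;b+=M@o
    return np.linalg.solve(A,b)
E
python3 - <<'E'
from h import *
for c in ('top','side'):
    save(c,c+'1')
    m=camera_model(c); print(c,np.round(m['pose'],3).tolist(),m['fx'],m['k1'])
    for t in ('prop_mid','slot','catch','heel_mid','tray_in'):
        for r in search_frame(c,t): print(t,np.round(r['point'],3),round(r['score'],2),proj(c,r['point']).round())
print(observe(),grip_point_offset)
E
```

```text
pics
top [[0.026, 0.987, -0.159, 0.338], [-1.0, 0.026, -0.002, -0.017], [0.002, 0.159, 0.987, 0.97], [0.0, 0.0, 0.0, 1.0]] 475.56721617801577 -0.09000210412496075
prop_mid [ 0.457 -0.128  0.116] 0.96 [348. 225.]
prop_mid [ 0.453 -0.211  0.118] 0.95 [393. 228.]
prop_mid [ 0.348 -0.147  0.117] 0.82 [358. 286.]
prop_mid [ 0.37  -0.07   0.112] 0.78 [315. 273.]
prop_mid [ 0.61  -0.016  0.004] 0.3 [288. 159.]
slot [ 0.61  -0.016  0.005] 0.57 [288. 159.]
catch [0.617 0.002 0.024] 0.82 [279. 153.]
heel_mid [ 0.613 -0.103  0.055] 0.79 [331. 151.]
tray_in [0.603 0.311 0.001] 0.92 [134. 159.]
side [[-0.867, 0.384, -0.318, 0.195], [-0.498, -0.641, 0.584, 0.55], [0.02, 0.665, 0.747, 0.798], [0.0, 0.0, 0.0, 1.0]] 442.8051882607457 -0.096779189563406
prop_mid [ 0.449 -0.207  0.081] 0.78 [333. 170.]
prop_mid [ 0.454 -0.122  0.075] 0.6 [316. 193.]
prop_mid [ 0.37  -0.049  0.082] 0.59 [336. 226.]
slot [0.61  0.007 0.004] 0.83 [229. 223.]
catch [ 0.616 -0.019  0.022] 0.92 [233. 210.]
heel_mid [ 0.604 -0.096  0.055] 0.58 [254. 183.]
tray_in [0.597 0.309 0.002] 0.8 [150. 326.]
{'t': 0.6, 'joints': array([ 1.13349755,  0.59115995,  0.04838708,  1.60850938, -0.03330033,
        0.94268922, -0.03368886]), 'joint_vel': array([ 1.23078146e-04, -5.04452622e-04, -2.91389240e-05, -4.00363587e-05,
        9.96392236e-04, -6.00810472e-04,  5.52754909e-04]), 'joint_torque': array([-9.49408786e-04, -5.48297167e+01,  1.54486880e+00, -1.98414266e+01,
        9.32446215e-03,  1.84378427e-03,  1.43029968e-05]), 'tool_pos': array([ 0.24438478, -0.68257301,  0.2313275 ]), 'eef_rot': array([ 2.56870784e+00, -1.80862415e+00,  3.84044545e-05]), 'ft_force': array([0.06085012, 0.81540924, 0.56503607]), 'moment': array([0.04084948, 0.03891001, 0.05946974]), 'finger_gap': 0.08543288787086317} 0.0187
```

View both.

View pics/top1.png

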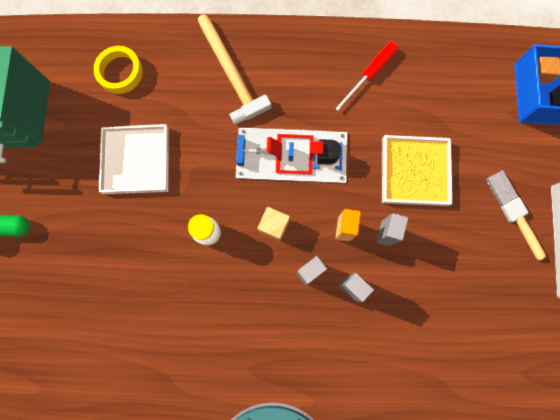

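View pics/side1.png

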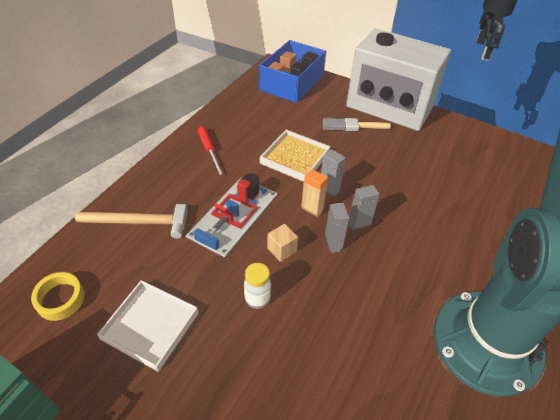

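```bash
python3 - <<'E'
import cv2
a=cv2.imread('pics/top1.png')[120:250,230:420];cv2.imwrite('pics/top1c.png',cv2.resize(a,None,fx=4,fy=4,interpolation=cv2.INTER_CUBIC))
a=cv2.imread('pics/side1.png')[145:265,180:360];cv2.imwrite('pics/side1c.png',cv2.resize(a,None,fx=4,fy=4,interpolation=cv2.INTER_CUBIC))
E
```

```text
(no output)
```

View pics/top1c.png

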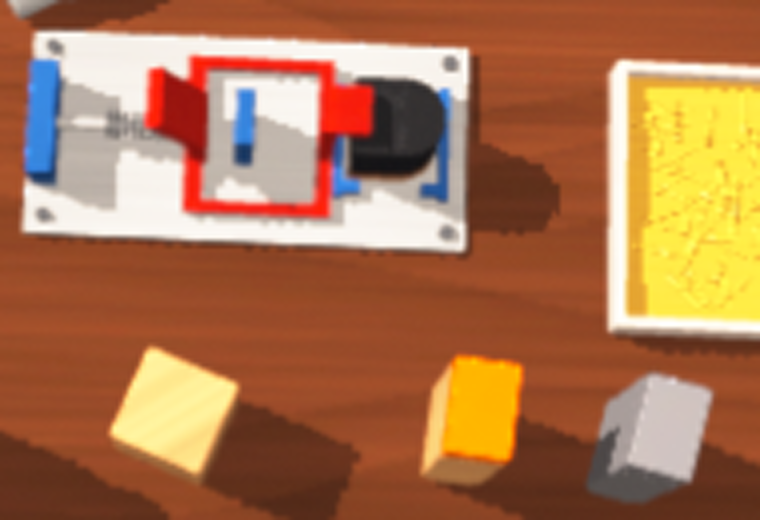

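View pics/side1c.png

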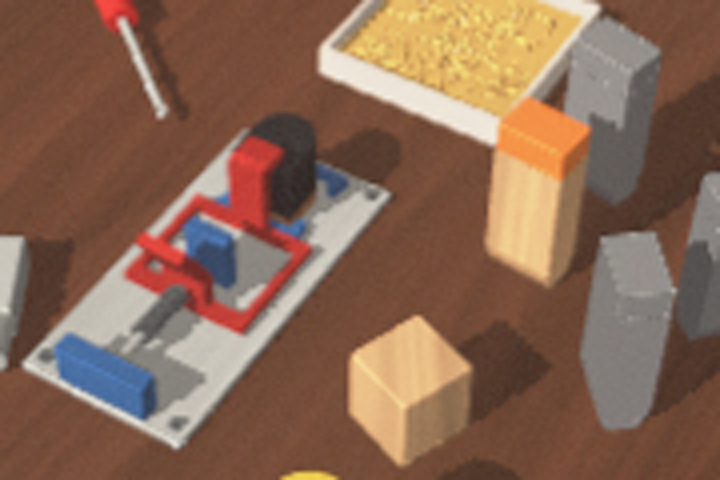

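```bash
python3 - <<'E'
from h import *
T=lambda u,v,z: atz('top',230+u/4,120+v/4,z)
S=lambda u,v,z: atz('side',180+u/4,145+v/4,z)
f=lambda a:print(np.round(np.array(a)*1000,1).tolist())
print('plate top');pl=[T(u,v,.006) for u,v in [(35,32),(470,46),(467,250),(22,232)]];f(pl)
print('plate side');pls=[S(u,v,.006) for u,v in [(240,130),(390,192),(180,440),(25,362)]];f(pls)
print('prop top');pt=[T(u,v,.115) for u,v in [(460,355),(523,364),(514,461),(445,453)]];f(pt);f(np.mean(pt,0))
print('prop side');ps=[S(u,v,.115) for u,v in [(534,97),(591,126),(564,153),(500,125)]];f(ps);f(np.mean(ps,0))
print('post top');q=[T(u,v,.046) for u,v in [(236,90),(255,90),(253,147),(234,147)]];f(q);f(np.mean(q,0))
print('tri prop',tri([('top',*(np.mean([(460,355),(523,364),(514,461),(445,453)],0)/4+[230,120])),('side',*(np.mean([(534,97),(591,126),(564,153),(500,125)],0)/4+[180,145]))]))
for p in (pt,ps):
  e=(np.array(p[0])-p[3])+(np.array(p[1])-p[2]); print(np.degrees(np.arctan2(e[1],e[0])),np.linalg.norm(e)/2)
for p in (pl,pls[:0] or pls): 
  pass
e=(pl[0]-pl[1])+(pl[3]-pl[2]);print('plate +y dir',np.degrees(np.arctan2(-e[0],e[1])))
e=(pls[3]-pls[0])+(pls[2]-pls[1]);print(np.degrees(np.arctan2(-e[0],e[1])))
# tray
im=cv2.imread('pics/top1.png');
for z,c in ((.022,[(100,127),(168,124),(169,192),(100,194)]),):
  t=[atz('top',u,v,z) for u,v in c];f(t);f(np.mean(t,0))
E
```

```text
plate top
[[674.4, 89.6, 6.0], [672.7, -141.4, 6.0], [561.7, -140.1, 6.0], [565.3, 91.6, 6.0]]
plate side
[[671.7, -135.6, 6.0], [560.8, -136.7, 6.0], [565.7, 90.1, 6.0], [673.2, 89.8, 6.0]]
prop top
[[487.3, -123.2, 115.0], [483.8, -152.1, 115.0], [439.1, -148.0, 115.0], [442.0, -116.6, 115.0]]
[463.1, -135.0, 115.0]
prop side
[[477.5, -150.7, 115.0], [439.2, -145.8, 115.0], [442.8, -118.2, 115.0], [483.5, -119.9, 115.0]]
[460.7, -133.6, 115.0]
post top
[[632.2, -17.8, 46.0], [632.5, -27.4, 46.0], [602.6, -27.1, 46.0], [602.4, -17.5, 46.0]]
[617.4, -22.5, 46.0]
tri prop [ 0.46237664 -0.1354664   0.11286006]
-6.7216738452176585 0.045273159041708234
-99.365425925251 0.02957376694843077
plate +y dir -0.6381093824349354
-0.8043221597515577
[[665.8, 382.9, 22.0], [674.6, 237.2, 22.0], [528.9, 224.9, 22.0], [521.4, 368.8, 22.0]]
[597.7, 303.5, 22.0]
```

```bash
cat > ov.py <<'E'
from h import *
R=lambda a:np.array([[np.cos(a),-np.sin(a),0],[np.sin(a),np.cos(a),0],[0,0,1]])
def box(x0,x1,y0,y1,z0,z1):
    P=[(x,y,z) for z in (z0,z1) for x,y in ((x0,y0),(x1,y0),(x1,y1),(x0,y1))]
    E=[(i,(i+1)%4) for i in range(4)]+[(4+i,4+(i+1)%4) for i in range(4)]+[(i,i+4) for i in range(4)]
    return [(P[a],P[b]) for a,b in E]
def draw(cam,png,items,crop,s):
    im=cv2.imread(png)[crop[1]:crop[3],crop[0]:crop[2]]; im=cv2.resize(im,None,fx=s,fy=s,interpolation=cv2.INTER_CUBIC)
    for o,yaw,segs,col in items:
        for a,b in segs:
            p,q=[(proj(cam,np.array(o)+R(yaw)@np.array(t))-crop[:2]+.5)*s-.5 for t in (a,b)]
            cv2.line(im,tuple(int(v) for v in p.round()),tuple(int(v) for v in q.round()),col,1)
    return im
E
cat > ov1.py <<'E'
from ov import *
sl=(.6175,.0013,.006);sy=np.radians(-.7)
it=[((.462,-.1345,.0575),np.radians(-6.7),box(-.022,.022,-.015,.015,-.0575,.0575),(255,255,0)),
(sl,sy,box(-.015,.015,-.019-.01,-.019,0,.04),(0,255,0)),
(sl,sy,[((-.015,-.005,.028),(.015,-.005,.028)),((-.015,.018,.068),(.015,.018,.068)),((-.015,-.005,.028),(-.015,.018,.068)),((.015,-.005,.028),(.015,.018,.068))],(255,0,255)),
(sl,sy,box(-.02,.02,-.124,-.078,0,.05),(0,255,255))]
a=draw('top','pics/top1.png',it,(270,120,370,250),4);b=draw('side','pics/side1.png',it,(190,160,340,260),4)
im=np.zeros((520,400+4+396,3),np.uint8);im[:520,:400]=a;
b=b[:,:]
b=cv2.resize(b,(396,264));im[:264,404:]=b
t=draw('top','pics/top1.png',[((.5977,.3045,.004),np.radians(-4.5),box(-.07,.07,-.07,.07,-.004,.018)+box(-.066,.066,-.066,.066,0,.018),(0,0,255))],(90,115,180,200),2.9)
im[268:268+t.shape[0],404:404+t.shape[1]]=t
cv2.imwrite('pics/ov1.png',im)
E
python3 ov1.py
```

```text
(no output)
```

View pics/ov1.png

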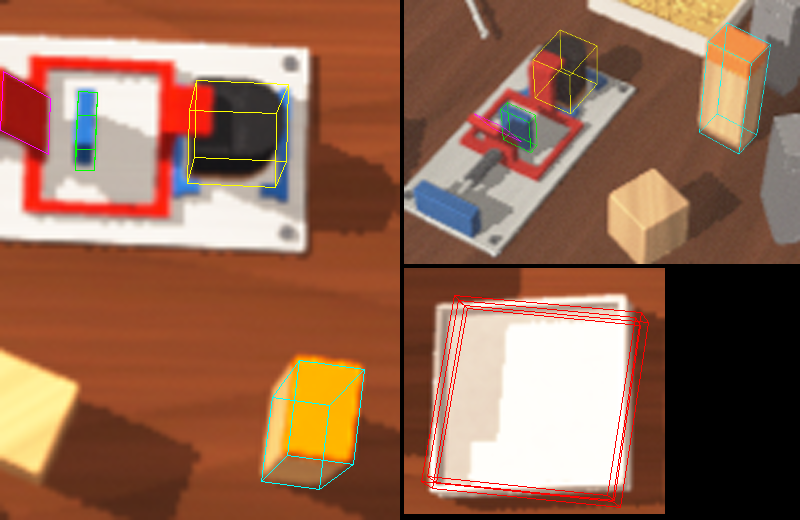

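Top view: orange-topped prop at about px (348,225), grey look-alikes beside it. The jig is at (292,155) with the heel at its right end (-y). The empty tray is at (134,159). The wireframe overlay fits the prop, post and catch to about 1–2 mm.

```bash
cat > go.py <<'E'
import sys
from h import *
from scipy.spatial.transform import Rotation as Ro
def yaw(): 
    M=Ro.from_rotvec(observe()['eef_rot']).as_matrix(); return np.degrees(np.arctan2(M[1,0],M[0,0])),M
x,y,z,w,n=[float(a) for a in sys.argv[1:6]]; hand=sys.argv[6]; n=int(n)
o=observe(); w0,M=yaw(); p=np.array(o['tool_pos']); d=np.array([x,y,z])-p
dw=w-w0
print('t',o['t'],'pos',p.round(4),'yaw',round(w0,2),'zaxis',M[:,2].round(4),'F',np.round(o['ft_force'],1),'gap',round(o['finger_gap'],4),'j',np.round(o['joints'],2))
A=np.array
rows=[]
for i in range(n):
    t=Ro.from_euler('z',dw*i/n,degrees=True).as_matrix()@M
    s=t.T@(d/n)*1000
    rows.append(' '.join(f'{v:.1f}' for v in s)+f' 0 0 {-dw/n:.2f} {hand}')
print('; '.join(rows))
E
python3 go.py .462 -.1345 .2 -6.7 12 1
```

```text
t 0.6 pos [ 0.2444 -0.6826  0.2313] yaw -70.3 zaxis [-0. -0. -1.] F [0.1 0.8 0.6] gap 0.0854 j [ 1.13  0.59  0.05  1.61 -0.03  0.94 -0.03]
-36.9 -32.5 2.6 0 0 -5.30 1; -33.7 -35.7 2.6 0 0 -5.30 1; -30.3 -38.7 2.6 0 0 -5.30 1; -26.6 -41.3 2.6 0 0 -5.30 1; -22.6 -43.6 2.6 0 0 -5.30 1; -18.5 -45.5 2.6 0 0 -5.30 1; -14.2 -47.0 2.6 0 0 -5.30 1; -9.8 -48.1 2.6 0 0 -5.30 1; -5.3 -48.8 2.6 0 0 -5.30 1; -0.8 -49.1 2.6 0 0 -5.30 1; 3.7 -49.0 2.6 0 0 -5.30 1; 8.2 -48.4 2.6 0 0 -5.30 1
```

Emit:
servo_tool(increments="-37 -32.5 2.6 0 0 -5.3 1; -33.7 -35.7 2.6 0 0 -5.3 1; -30.3 -38.7 2.6 0 0 -5.3 1; -26.6 -41.3 2.6 0 0 -5.3 1; -22.6 -43.6 2.6 0 0 -5.3 1; -18.5 -45.5 2.6 0 0 -5.3 1; -14.2 -47 2.6 0 0 -5.3 1; -9.8 -48.1 2.6 0 0 -5.3 1; -5.3 -48.8 2.6 0 0 -5.3 1; -0.8 -49.1 2.6 0 0 -5.3 1; 3.7 -49 2.6 0 0 -5.3 1; 8.2 -48.4 2.6 0 0 -5.3 1", grip_force=50)

```text
t: 2.1
tool_pos: [0.4627, -0.1335, 0.2004]
eef_rot: [3.136, -0.179, 0.002]
ft_force: [0.6, -0.7, 0.0]
finger_gap: 0.0855
```

```bash
python3 go.py .462 -.1345 .068 -6.7 6 1
```

```text
t 2.1 pos [ 0.4627 -0.1335  0.2004] yaw -6.54 zaxis [ 1.2e-03 -5.0e-04 -1.0e+00] F [ 0.6 -0.7  0. ] gap 0.0855 j [ 0.45  0.35 -0.33  2.16  0.18  0.65 -0.12]
-0.1 0.2 22.1 0 0 0.03 1; -0.1 0.2 22.1 0 0 0.03 1; -0.1 0.2 22.1 0 0 0.03 1; -0.1 0.2 22.1 0 0 0.03 1; -0.1 0.2 22.1 0 0 0.03 1; -0.1 0.2 22.1 0 0 0.03 1
```

Emit:
servo_tool(increments="0 0 22 0 0 0 1; 0 0 22 0 0 0 1; 0 0 22 0 0 0 1; 0 0 22 0 0 0 1; 0 0 22 0 0 0 1; 0 0 22 0 0 0 1; 0 0 0 0 0 0 -0.8; 0 0 0 0 0 0 -0.8; 0 0 0 0 0 0 -0.8; 0 0 0 0 0 0 -0.8; 0 0 0 0 0 0 -0.8; 0 0 0 0 0 0 -0.8", grip_force=50)

```text
t: 3.6
tool_pos: [0.4627, -0.1349, 0.069]
eef_rot: [3.136, -0.184, 0.003]
ft_force: [-0.3, -0.1, 6.7]
finger_gap: 0.0434
```

```bash
python3 - <<'E'
from ov import *
o=observe();print(o['finger_gap'],o['ft_force'])
a=save('top','g1');b=save('side','g1s')
A=a[190:270,310:410];B=b[140:240,270:370]
im=np.hstack([cv2.resize(A,(500,400),interpolation=2),cv2.resize(B,(300,300),interpolation=2) if 0 else cv2.resize(B[:100],(300,400),interpolation=2)])
cv2.imwrite('pics/g1c.png',im[:,:,::-1])
E
```

```text
0.04335583632837668 [-0.29189223 -0.10752145  6.7298781 ]
```

View pics/g1c.png

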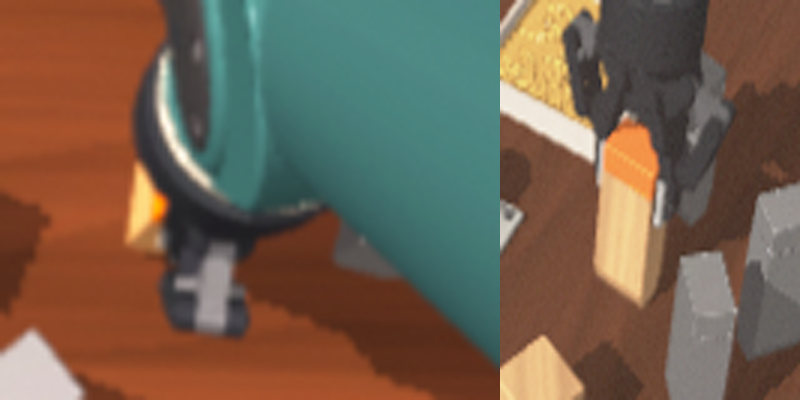

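Side view: the pads hold the orange-topped prop at its top (gap 43 mm). Now lifting it.

Emit:
servo_tool(increments="0 0 -10 0 0 0 -0.8; 0 0 -20 0 0 0 -0.8; 0 0 -25 0 0 0 -0.8; 0 0 -25 0 0 0 -0.8; 0 0 -25 0 0 0 -0.8; 0 0 -25 0 0 0 -0.8; 0 0 0 0 0 0 -0.8")

```text
t: 4.58
tool_pos: [0.4628, -0.135, 0.1999]
eef_rot: [3.135, -0.184, 0.006]
ft_force: [-0.1, 0.8, -0.7]
finger_gap: 0.0436
```

```bash
python3 go.py .6175 .0013 .2 -0.7 10 -0.8
```

```text
t 4.575 pos [ 0.4628 -0.135   0.1999] yaw -6.72 zaxis [ 0.0039 -0.0012 -1.    ] F [-0.1  0.8 -0.7] gap 0.0436 j [ 0.46  0.35 -0.34  2.17  0.19  0.65 -0.13]
13.8 -15.3 0.0 0 0 -0.60 -0.8; 13.9 -15.2 0.0 0 0 -0.60 -0.8; 14.1 -15.1 0.0 0 0 -0.60 -0.8; 14.2 -14.9 0.0 0 0 -0.60 -0.8; 14.4 -14.8 0.0 0 0 -0.60 -0.8; 14.6 -14.6 0.0 0 0 -0.60 -0.8; 14.7 -14.5 0.0 0 0 -0.60 -0.8; 14.9 -14.3 0.0 0 0 -0.60 -0.8; 15.0 -14.1 0.0 0 0 -0.60 -0.8; 15.2 -14.0 0.0 0 0 -0.60 -0.8
```

Emit:
servo_tool(increments="13.8 -15.3 0 0 0 -0.6 -0.8; 13.9 -15.2 0 0 0 -0.6 -0.8; 14.1 -15.1 0 0 0 -0.6 -0.8; 14.2 -14.9 0 0 0 -0.6 -0.8; 14.4 -14.8 0 0 0 -0.6 -0.8; 14.6 -14.6 0 0 0 -0.6 -0.8; 14.7 -14.5 0 0 0 -0.6 -0.8; 14.9 -14.3 0 0 0 -0.6 -0.8; 15 -14.1 0 0 0 -0.6 -0.8; 15.2 -14 0 0 0 -0.6 -0.8; 0 0 0 0 0 0 -0.8")

```text
t: 5.95
tool_pos: [0.6182, 0.0038, 0.1982]
eef_rot: [-3.14, 0.015, -0.002]
ft_force: [-0.1, 0.5, -1.6]
finger_gap: 0.0438
```

```bash
python3 go.py .6175 .0013 .2 -0.7 1 -0.8; cat > ov2.py <<'E'
from ov import *
from scipy.spatial.transform import Rotation as Ro
o=observe(); p=o['tool_pos']; zp=p[2]-.069+.0575
M=Ro.from_rotvec(o['eef_rot']).as_matrix();yw=np.arctan2(M[1,0],M[0,0])
it=[((p[0],p[1],zp),yw,box(-.022,.022,-.015,.015,-.0575+.014,.0575)+box(-.022,.022,-.009,.009,-.0575,-.0575+.014)[:4],(255,255,0))]
save('side','h1');save('top','h1t')
u=proj('side',(p[0],p[1],zp)).astype(int)
b=draw('side','pics/h1.png',it,(u[0]-50,u[1]-60,u[0]+50,u[1]+70),4)
u=proj('top',(p[0],p[1],zp)).astype(int)
a=draw('top','pics/h1t.png',it,(u[0]-50,u[1]-60,u[0]+50,u[1]+70),4)
cv2.imwrite('pics/h1c.png',np.hstack([b,a]))
for c in('side','top'):
  for r in search_frame(c,'prop_mid')[:4]: print(c,np.round(r['point'],3),round(r['score'],2))
E
python3 ov2.py
```

```text
t 5.95 pos [0.6182 0.0038 0.1982] yaw -0.56 zaxis [ 0.0013  0.0014 -1.    ] F [-0.1  0.5 -1.6] gap 0.0438 j [ 0.18  0.52 -0.36  1.88  0.24  0.79 -0.32]
-0.7 2.5 -1.8 0 0 0.14 -0.8
side [ 0.372 -0.051  0.081] 0.88
side [ 0.342 -0.14   0.075] 0.68
side [0.612 0.016 0.192] 0.58
top [ 0.371 -0.07   0.114] 0.94
```

View pics/h1c.png

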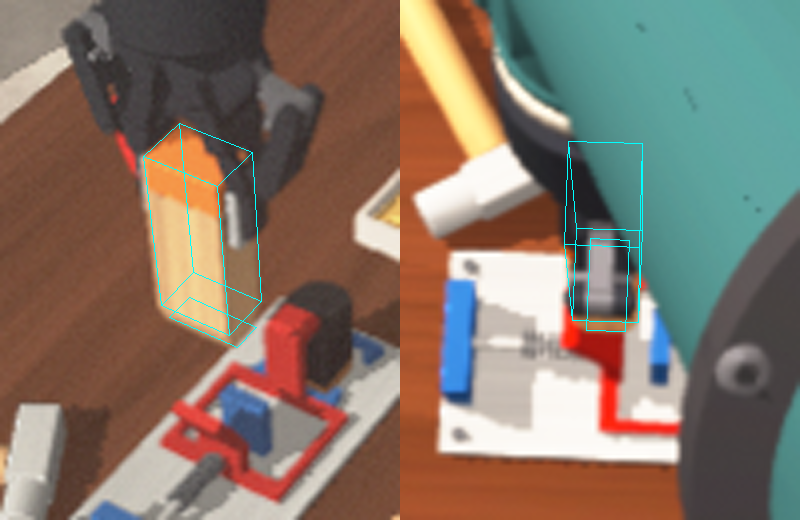

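Emit:
servo_tool(increments="-0.7 2.5 8 0 0 0.1 -0.8; 0 0 18 0 0 0 -0.8; 0 0 18 0 0 0 -0.8; 0 0 14 0 0 0 -0.8; 0 0 0 0 0 0 -0.8", grip_force=70)

```text
t: 6.78
tool_pos: [0.6146, -0.0008, 0.1381]
eef_rot: [3.141, -0.021, -0.006]
ft_force: [0.5, -0.5, -1.3]
finger_gap: 0.0429
```

```bash
python3 go.py .6175 .0013 .075 -0.7 10 -0.8
```

```text
t 6.775 pos [ 0.6146 -0.0008  0.1381] yaw -0.78 zaxis [-3.7e-03 -1.0e-04 -1.0e+00] F [ 0.5 -0.5 -1.3] gap 0.0429 j [ 0.16  0.59 -0.32  1.92  0.28  0.68 -0.35]
0.3 -0.2 6.3 0 0 -0.01 -0.8; 0.3 -0.2 6.3 0 0 -0.01 -0.8; 0.3 -0.2 6.3 0 0 -0.01 -0.8; 0.3 -0.2 6.3 0 0 -0.01 -0.8; 0.3 -0.2 6.3 0 0 -0.01 -0.8; 0.3 -0.2 6.3 0 0 -0.01 -0.8; 0.3 -0.2 6.3 0 0 -0.01 -0.8; 0.3 -0.2 6.3 0 0 -0.01 -0.8; 0.3 -0.2 6.3 0 0 -0.01 -0.8; 0.3 -0.2 6.3 0 0 -0.01 -0.8
```

Emit:
servo_tool(increments="2 -1.8 0 0 0 0 -0.8; 0 0 0 0 0 0 -0.8")

```text
t: 7.02
tool_pos: [0.6189, 0.0015, 0.1408]
eef_rot: [-3.141, 0.021, -0.003]
ft_force: [-0.4, -0.1, -1.1]
finger_gap: 0.043
```

```bash
python3 go.py .6175 .0013 .075 -0.7 10 -0.8|cut -c1-150
```

```text
t 7.025 pos [0.6189 0.0015 0.1408] yaw -0.78 zaxis [ 1.9e-03  4.0e-04 -1.0e+00] F [-0.4 -0.1 -1.1] gap 0.043 j [ 0.15  0.59 -0.33  1.91  0.28  0.68 -0
-0.2 0.0 6.6 0 0 -0.01 -0.8; -0.2 0.0 6.6 0 0 -0.01 -0.8; -0.2 0.0 6.6 0 0 -0.01 -0.8; -0.2 0.0 6.6 0 0 -0.01 -0.8; -0.2 0.0 6.6 0 0 -0.01 -0.8; -0.2
```

Position is good. Pushing down in slow steps.

Emit:
servo_tool(increments="-0.7 0 6 0 0 0 -0.8; 0 0 6 0 0 0 -0.8; 0 0 6 0 0 0 -0.8; 0 0 6 0 0 0 -0.8; 0 0 6 0 0 0 -0.8; 0 0 6 0 0 0 -0.8; 0 0 6 0 0 0 -0.8; 0 0 6 0 0 0 -0.8; 0 0 6 0 0 0 -0.8; 0 0 0 0 0 0 -0.8")

```text
t: 8.28
tool_pos: [0.6164, 0.0006, 0.0847]
eef_rot: [3.141, -0.022, -0.003]
ft_force: [1.1, -3.6, -2.8]
finger_gap: 0.043
```

```bash
python3 go.py .6175 .0013 .075 -0.7 4 -0.8|cut -c1-150
```

```text
t 8.275 pos [6.164e-01 6.000e-04 8.470e-02] yaw -0.82 zaxis [-1.9e-03 -3.0e-04 -1.0e+00] F [ 1.1 -3.6 -2.8] gap 0.043 j [ 0.13  0.66 -0.29  1.94  0.32
0.3 -0.2 2.4 0 0 -0.03 -0.8; 0.3 -0.2 2.4 0 0 -0.03 -0.8; 0.3 -0.2 2.4 0 0 -0.03 -0.8; 0.3 -0.2 2.4 0 0 -0.03 -0.8
```

Emit:
servo_tool(increments="0.5 0 3 0 0 0 -0.8; 0 0 3 0 0 0 -0.8; 0 0 3 0 0 0 -0.8; 0 0 2 0 0 0 -0.8; 0 0 0 0 0 0 -0.8; 0 0 0 0 0 0 -0.8")

```text
t: 9.02
tool_pos: [0.6177, 0.001, 0.0751]
eef_rot: [3.141, -0.022, -0.0]
ft_force: [-0.8, -3.2, 1.6]
finger_gap: 0.0435
```

```bash
python3 go.py .6175 .0013 .075 -0.7 4 -0.8|cut -c1-150
```

```text
t 9.025 pos [0.6177 0.001  0.0751] yaw -0.8 zaxis [-1.e-04 -0.e+00 -1.e+00] F [-0.8 -3.2  1.6] gap 0.0435 j [ 0.12  0.68 -0.28  1.95  0.33  0.56 -0.4 
-0.0 -0.1 0.0 0 0 -0.02 -0.8; -0.0 -0.1 0.0 0 0 -0.02 -0.8; -0.0 -0.1 0.0 0 0 -0.02 -0.8; -0.0 -0.1 0.0 0 0 -0.02 -0.8
```

Emit:
servo_tool(increments="0 0 1.5 0 0 0 -0.8; 0 0 1.5 0 0 0 -0.8; 0 0 0 0 0 0 -0.8; 0 0 0 0 0 0 -0.8")

```text
t: 9.52
tool_pos: [0.6178, 0.001, 0.0751]
eef_rot: [3.14, -0.022, -0.0]
ft_force: [-4.8, -3.9, 20.5]
finger_gap: 0.0432
```

```bash
python3 - <<'E'
from ov import *
o=observe();print(o['tool_pos'],o['ft_force'])
save('side','d1')
sl=(.6175,.0013,.006)
im=draw('side','pics/d1.png',[(sl,np.radians(-.7),box(-.022,.022,-.015,.015,.014,.115)+box(-.022,.022,-.009,.009,0,.1)[:4],(255,255,0))],(170,130,300,260),4.5)
cv2.imwrite('pics/d1c.png',im)
E
```

```text
[0.61775302 0.00102383 0.07505189] [-4.76605798 -3.93670533 20.53902919]
```

View pics/d1c.png

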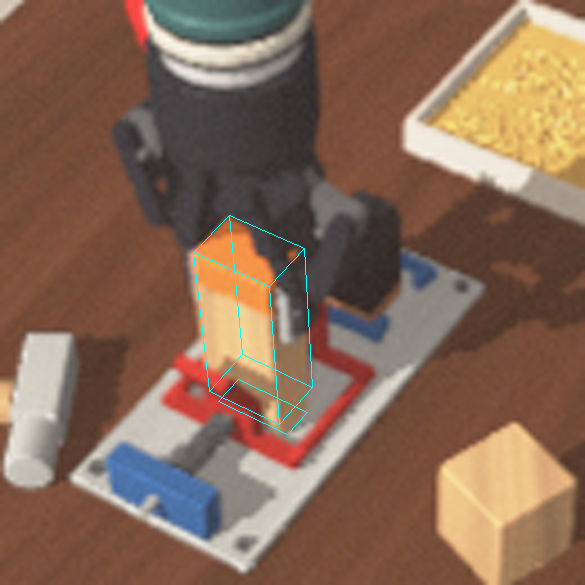

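The side view shows the prop seated at the wireframe's place with the catch pushed open. The arm bottomed out at TCP z 0.075 with 20 N, as expected. Releasing now.

Emit:
servo_tool(increments="0 0 -2 0 0 0 -0.8; 0 0 0 0 0 0 0.2; 0 0 0 0 0 0 0.4; 0 0 0 0 0 0 0.7; 0 0 0 0 0 0 1; 0 0 0 0 0 0 1; 0 0 0 0 0 0 1")

```text
t: 10.45
tool_pos: [0.6178, 0.001, 0.074]
eef_rot: [-3.141, 0.022, 0.0]
ft_force: [0.5, -0.3, -0.1]
finger_gap: 0.0857
```

Emit:
servo_tool(increments="0 0 -10 0 0 0 1; 0 0 -20 0 0 0 1; 0 0 -30 0 0 0 1; 0 0 -30 0 0 0 1; 0 0 -30 0 0 0 1; 0 0 -10 0 0 0 1; 0 0 0 0 0 0 1")

```text
t: 11.32
tool_pos: [0.6181, 0.0009, 0.2052]
eef_rot: [3.141, -0.022, 0.003]
ft_force: [0.4, 0.4, -0.5]
finger_gap: 0.0856
```

```bash
python3 - <<'E'
from ov import *
save('side','e1')
sl=(.6175,.0013,.006)
im=draw('side','pics/e1.png',[(sl,np.radians(-.7),box(-.022,.022,-.019,.011,.014,.115)+box(-.015,.015,-.029,-.019,0,.04)[4:8]+box(-.02,.02,-.124,-.078,0,.05),(255,255,0))],(170,130,300,260),4.5)
cv2.imwrite('pics/e1c.png',im)
for c in('side','top'):
  if c=='top': save(c,'e1t')
  for t in ('heel_mid','prop_mid'):
   for r in search_frame(c,t)[:4]: print(c,t,np.round(r['point'],3),round(r['score'],2))
E
python3 go.py .6163 -.0997 .2 -0.7 4 1
```

```text
side heel_mid [ 0.607 -0.092  0.06 ] 0.93
side prop_mid [ 0.342 -0.142  0.08 ] 0.75
side prop_mid [ 0.452 -0.205  0.077] 0.69
side prop_mid [0.602 0.011 0.084] 0.57
top prop_mid [ 0.371 -0.069  0.112] 0.91
top prop_mid [ 0.594 -0.008  0.067] 0.77
t 11.625 pos [0.6171 0.0009 0.2029] yaw -0.79 zaxis [-0.0022  0.     -1.    ] F [0.3 0.  0.7] gap 0.0856 j [ 0.18  0.51 -0.36  1.87  0.24  0.8  -0.32]
0.2 25.2 0.7 0 0 -0.02 1; 0.1 25.2 0.7 0 0 -0.02 1; 0.1 25.2 0.7 0 0 -0.02 1; 0.1 25.2 0.7 0 0 -0.02 1
```

View pics/e1c.png

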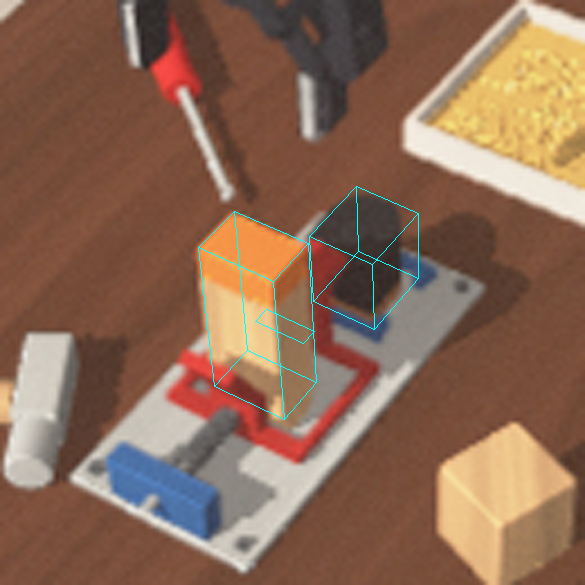

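```bash
python3 - <<'E'
from h import *
im=cv2.imread('pics/top1.png').astype(int)
g=im.max(2)
for c in (325,328,331,334): print(c,[(r,int(g[r,c])) for r in range(134,168)])
print(atz('top',330,150.2,.056))
for u in (317,341):print(atz('top',u,150.5,.056))
E
```

```text
325 [(134, 249), (135, 249), (136, 249), (137, 249), (138, 243), (139, 140), (140, 62), (141, 55), (142, 57), (143, 54), (144, 40), (145, 36), (146, 35), (147, 36), (148, 35), (149, 36), (150, 35), (151, 34), (152, 34), (153, 34), (154, 35), (155, 36), (156, 41), (157, 49), (158, 40), (159, 26), (160, 23), (161, 22), (162, 25), (163, 60), (164, 123), (165, 171), (166, 195), (167, 224)]
328 [(134, 249), (135, 249), (136, 249), (137, 249), (138, 244), (139, 177), (140, 78), (141, 53), (142, 52), (143, 55), (144, 60), (145, 60), (146, 54), (147, 52), (148, 50), (149, 49), (150, 50), (151, 52), (152, 51), (153, 51), (154, 52), (155, 51), (156, 53), (157, 51), (158, 43), (159, 27), (160, 22), (161, 22), (162, 25), (163, 58), (164, 120), (165, 168), (166, 190), (167, 194)]
331 [(134, 249), (135, 249), (136, 249), (137, 248), (138, 244), (139, 179), (140, 78), (141, 58), (142, 56), (143, 58), (144, 55), (145, 56), (146, 56), (147, 55), (148, 55), (149, 53), (150, 54), (151, 56), (152, 59), (153, 59), (154, 59), (155, 56), (156, 59), (157, 53), (158, 44), (159, 27), (160, 22), (161, 23), (162, 26), (163, 65), (164, 132), (165, 176), (166, 191), (167, 193)]
334 [(134, 248), (135, 249), (136, 248), (137, 248), (138, 248), (139, 239), (140, 130), (141, 60), (142, 52), (143, 52), (144, 54), (145, 53), (146, 53), (147, 52), (148, 52), (149, 53), (150, 54), (151, 53), (152, 52), (153, 52), (154, 53), (155, 52), (156, 52), (157, 50), (158, 37), (159, 25), (160, 21), (161, 28), (162, 67), (163, 135), (164, 182), (165, 189), (166, 177), (167, 160)]
[ 0.61529618 -0.09999327  0.056     ]
[ 0.61394474 -0.07404348  0.056     ]
[ 0.6153069  -0.12199107  0.056     ]
```

Emit:
servo_tool(increments="0 24.5 0 0 0 0 1; 0 24.5 0 0 0 0 1; 0 24.5 0 0 0 0 1; 0 24.3 0 0 0 0 1; 0 0 20 0 0 0 1; 0 0 20 0 0 0 1; 0 0 20 0 0 0 1; 0 0 0 0 0 0 1; 0 0 0 0 0 0 1")

```text
t: 12.75
tool_pos: [0.6167, -0.0966, 0.1443]
eef_rot: [-3.141, 0.021, -0.001]
ft_force: [0.4, 0.9, -0.2]
finger_gap: 0.0852
```

```bash
python3 go.py .617 -.0965 .023 -0.7 8 1
```

```text
t 12.75 pos [ 0.6167 -0.0966  0.1443] yaw -0.78 zaxis [ 4.e-04  1.e-04 -1.e+00] F [ 0.4  0.9 -0.2] gap 0.0852 j [ 0.31  0.59 -0.33  1.9   0.28  0.7  -0.19]
0.0 -0.0 15.2 0 0 -0.01 1; 0.0 -0.0 15.2 0 0 -0.01 1; 0.0 -0.0 15.2 0 0 -0.01 1; 0.0 -0.0 15.2 0 0 -0.01 1; 0.0 -0.0 15.2 0 0 -0.01 1; 0.0 -0.0 15.2 0 0 -0.01 1; 0.0 -0.0 15.2 0 0 -0.01 1; 0.0 -0.0 15.2 0 0 -0.01 1
```

Emit:
servo_tool(increments="0 0 15 0 0 0 1; 0 0 15 0 0 0 1; 0 0 15 0 0 0 1; 0 0 15 0 0 0 1; 0 0 15 0 0 0 1; 0 0 15 0 0 0 1; 0 0 15 0 0 0 1; 0 0 15 0 0 0 1; 0 0 0 0 0 0 1; 0 0 0 0 0 0 1", grip_force=40)

```text
t: 14.0
tool_pos: [0.6167, -0.0968, 0.0243]
eef_rot: [-3.142, 0.022, -0.001]
ft_force: [0.4, 0.6, -0.0]
finger_gap: 0.0856
```

Emit:
servo_tool(increments="0 0 0 0 0 0 -0.8; 0 0 0 0 0 0 -0.8; 0 0 0 0 0 0 -0.8; 0 0 0 0 0 0 -0.8; 0 0 0 0 0 0 -0.8; 0 0 0 0 0 0 -0.8")

```text
t: 14.75
tool_pos: [0.617, -0.0969, 0.0247]
eef_rot: [3.141, -0.022, 0.002]
ft_force: [0.5, -0.5, 4.6]
finger_gap: 0.0395
```

Emit:
servo_tool(increments="0 0 -3 0 0 0 -0.8; 0 0 -6 0 0 0 -0.8; 0 0 -10 0 0 0 -0.8; 0 0 -15 0 0 0 -0.8; 0 0 -25 0 0 0 -0.8; 0 0 -30 0 0 0 -0.8; 0 0 -30 0 0 0 -0.8; 0 0 -20 0 0 0 -0.8; 0 0 0 0 0 0 -0.8")

```text
t: 15.88
tool_pos: [0.6175, -0.0969, 0.1651]
eef_rot: [3.141, -0.022, 0.006]
ft_force: [0.2, -0.5, -1.2]
finger_gap: 0.0393
```

```bash
python3 go.py .5977 .3045 .19 -0.7 12 -0.8; python3 - <<'E'
from h import *
a=save('side','k1'); b=save('top','k1t')
cv2.imwrite('pics/k1c.png',np.hstack([cv2.resize(a[100:270,160:320],(400,425)),cv2.resize(b[100:240,60:220],(400,350)) if 0 else cv2.resize(b[100:270,80:240],(400,425))])[:,:,::-1])
E
```

```text
t 15.875 pos [ 0.6175 -0.0969  0.1651] yaw -0.81 zaxis [ 3.7e-03 -5.0e-04 -1.0e+00] F [ 0.2 -0.5 -1.2] gap 0.0393 j [ 0.32  0.56 -0.34  1.89  0.27  0.73 -0.18]
-2.1 -33.4 -2.1 0 0 -0.01 -0.8; -2.1 -33.4 -2.1 0 0 -0.01 -0.8; -2.1 -33.4 -2.1 0 0 -0.01 -0.8; -2.1 -33.4 -2.1 0 0 -0.01 -0.8; -2.1 -33.4 -2.1 0 0 -0.01 -0.8; -2.1 -33.4 -2.1 0 0 -0.01 -0.8; -2.1 -33.4 -2.1 0 0 -0.01 -0.8; -2.1 -33.4 -2.1 0 0 -0.01 -0.8; -2.1 -33.4 -2.1 0 0 -0.01 -0.8; -2.1 -33.4 -2.1 0 0 -0.01 -0.8; -2.1 -33.4 -2.1 0 0 -0.01 -0.8; -2.1 -33.4 -2.1 0 0 -0.01 -0.8
```

View pics/k1c.png

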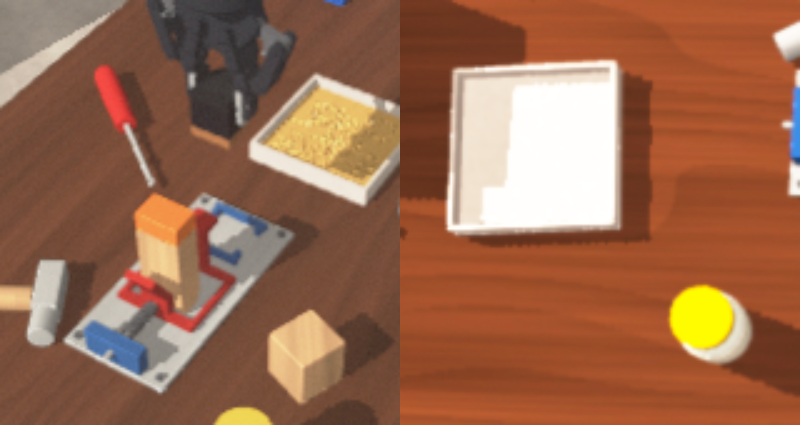

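Left pane: the heel hangs in the gripper and the prop stands in the gap. Right pane: the tray is clear, centre near px (134,160). Carrying the heel over.

Emit:
servo_tool(increments="0 0 -20 0 0 0 -0.8; 0 0 -20 0 0 0 -0.8; -1.8 -33.5 0 0 0 0 -0.8; -1.8 -33.5 0 0 0 0 -0.8; -1.8 -33.5 0 0 0 0 -0.8; -1.8 -33.5 0 0 0 0 -0.8; -1.8 -33.5 0 0 0 0 -0.8; -1.8 -33.5 0 0 0 0 -0.8; -1.8 -33.5 0 0 0 0 -0.8; -1.8 -33.5 0 0 0 0 -0.8; -1.8 -33.5 0 0 0 0 -0.8; -1.8 -33.5 0 0 0 0 -0.8")

```text
t: 17.48
tool_pos: [0.6019, 0.2389, 0.201]
eef_rot: [3.14, -0.022, -0.005]
ft_force: [0.4, -0.3, -1.5]
finger_gap: 0.0395
```

```bash
python3 go.py .598 .306 .1 -0.7 8 -0.8
```

```text
t 17.475 pos [0.6019 0.2389 0.201 ] yaw -0.79 zaxis [-0.0034 -0.0016 -1.    ] F [ 0.4 -0.3 -1.5] gap 0.0395 j [-0.19  0.55 -0.37  1.8   0.25  0.84 -0.7 ]
-0.6 -8.4 12.6 0 0 -0.01 -0.8; -0.6 -8.4 12.6 0 0 -0.01 -0.8; -0.6 -8.4 12.6 0 0 -0.01 -0.8; -0.6 -8.4 12.6 0 0 -0.01 -0.8; -0.6 -8.4 12.6 0 0 -0.01 -0.8; -0.6 -8.4 12.6 0 0 -0.01 -0.8; -0.6 -8.4 12.6 0 0 -0.01 -0.8; -0.5 -8.4 12.6 0 0 -0.01 -0.8
```

Emit:
servo_tool(increments="-0.6 -16.8 5 0 0 0 -0.8; -0.6 -16.8 5 0 0 0 -0.8; -0.6 -16.8 10 0 0 0 -0.8; -0.5 -16.8 15 0 0 0 -0.8; 0 0 20 0 0 0 -0.8; 0 0 20 0 0 0 -0.8; 0 0 20 0 0 0 -0.8; 0 0 20 0 0 0 -0.8; 0 0 20 0 0 0 -0.8; 0 0 20 0 0 0 -0.8; 0 0 8 0 0 0 -0.8; 0 0 0 0 0 0 -0.8")

```text
t: 18.98
tool_pos: [0.6013, 0.3056, 0.0394]
eef_rot: [3.141, -0.022, -0.001]
ft_force: [-0.2, -0.5, -0.6]
finger_gap: 0.0395
```

```bash
python3 go.py .598 .306 .023 -0.7 4 -0.8
```

```text
t 18.975 pos [0.6013 0.3056 0.0394] yaw -0.79 zaxis [-1.e-03 -5.e-04 -1.e+00] F [-0.2 -0.5 -0.6] gap 0.0395 j [-0.35  0.78 -0.28  1.82  0.36  0.59 -0.87]
-0.8 -0.1 4.1 0 0 -0.02 -0.8; -0.8 -0.1 4.1 0 0 -0.02 -0.8; -0.8 -0.1 4.1 0 0 -0.02 -0.8; -0.8 -0.1 4.1 0 0 -0.02 -0.8
```

Emit:
servo_tool(increments="-0.8 0 4 0 0 0 -0.8; -0.8 0 4 0 0 0 -0.8; -0.8 0 4 0 0 0 -0.8; -0.8 0 3 0 0 0 -0.8; 0 0 1 0 0 0 -0.8; 0 0 1 0 0 0 -0.8; 0 0 0 0 0 0 -0.8")

```text
t: 19.85
tool_pos: [0.5985, 0.3057, 0.0231]
eef_rot: [-3.142, 0.022, -0.0]
ft_force: [-0.4, -0.3, -0.9]
finger_gap: 0.0394
```

Emit:
servo_tool(increments="0 0 1 0 0 0 -0.8; 0 0 1 0 0 0 -0.8; 0 0 0 0 0 0 -0.8")

```text
t: 20.23
tool_pos: [0.5987, 0.3058, 0.0228]
eef_rot: [3.141, -0.022, 0.001]
ft_force: [-2.0, -0.8, 8.9]
finger_gap: 0.0396
```

Contact with the tray floor. Releasing and retreating.

Emit:
servo_tool(increments="0 0 -1 0 0 0 -0.8; 0 0 0 0 0 0 0.2; 0 0 0 0 0 0 0.5; 0 0 0 0 0 0 1; 0 0 0 0 0 0 1; 0 0 0 0 0 0 1; 0 0 -8 0 0 0 1; 0 0 -20 0 0 0 1; 0 0 -30 0 0 0 1; 0 0 -40 0 0 0 1; 0 0 -40 0 0 0 1; 0 0 -20 0 0 0 1")

```text
t: 21.72
tool_pos: [0.5997, 0.3066, 0.1841]
eef_rot: [-3.139, 0.022, -0.007]
ft_force: [0.3, 0.0, -0.6]
finger_gap: 0.0855
```

Emit:
servo_tool(increments="-20 0 -20 0 0 0 1; -40 0 -10 0 0 0 1; -40 0 0 0 0 0 1; 0 0 0 0 0 0 1; 0 0 0 0 0 0 1")

```text
t: 22.35
tool_pos: [0.4991, 0.3069, 0.2103]
eef_rot: [3.141, -0.022, 0.001]
ft_force: [0.9, 0.0, 0.6]
finger_gap: 0.0856
```

```bash
python3 - <<'E'
from h import *
a=save('side','z1'); b=save('top','z1t')
cv2.imwrite('pics/z1c.png',np.hstack([cv2.resize(a[130:390,80:330],(400,416)),cv2.resize(b[100:280,80:253],(400,416))])[:,:,::-1])
for c in ('side','top'):
  for t in ('heel_mid','prop_mid','catch'):
   for r in search_frame(c,t)[:4]: print(c,t,np.round(r['point'],3),round(r['score'],2))
o=observe();print(o['t'],o['tool_pos'])
E
```

```text
side heel_mid [0.589 0.31  0.053] 0.65
side prop_mid [ 0.343 -0.138  0.081] 0.95
side prop_mid [0.608 0.012 0.086] 0.88
side prop_mid [ 0.37  -0.051  0.082] 0.75
side prop_mid [ 0.454 -0.208  0.076] 0.71
side catch [0.609 0.019 0.021] 0.94
top heel_mid [0.595 0.299 0.054] 0.74
top prop_mid [0.599 0.001 0.122] 0.93
top prop_mid [ 0.369 -0.068  0.114] 0.86
top prop_mid [ 0.349 -0.144  0.115] 0.84
top prop_mid [ 0.451 -0.21   0.118] 0.75
top catch [0.611 0.02  0.026] 0.61
22.75 [0.49890464 0.30697698 0.2099053 ]
```

View pics/z1c.png

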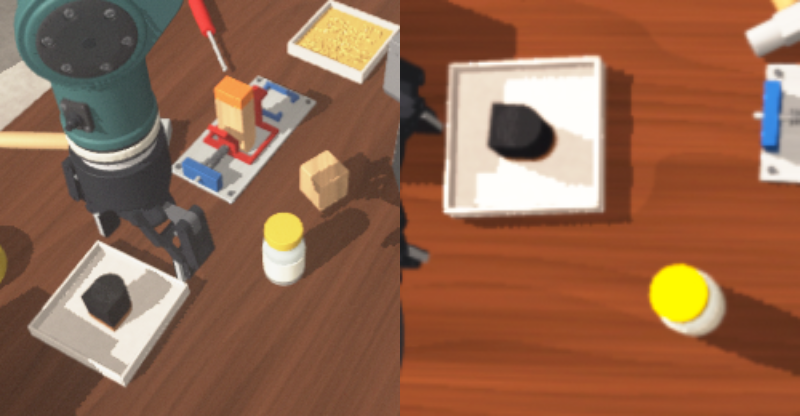

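```bash
python3 - <<'E'
from h import *
for c,f in (('top','z1t'),('side','z1')):
    im=cv2.imread(f'pics/{f}.png'); h=cv2.cvtColor(im,cv2.COLOR_BGR2HSV)
    m=cv2.inRange(h,(8,170,150),(20,255,255)); n,l,s,ce=cv2.connectedComponentsWithStats(m)
    e=proj(c,(.6175,0,.121)); print(c,'expected',e)
    for i in range(1,n):
        if s[i,4]>40 and np.linalg.norm(ce[i]-e)<40: print(s[i],ce[i],atz(c,*ce[i],.121 if c=='top' else .115))
E
```

```text
top expected [279.58211648 137.56098407]
[272 133  18  20 120] [279.46666667 146.05      ] [ 6.01061638e-01 -2.45180815e-04  1.21000000e-01]
side expected [225.18610163 184.85231486]
[214 177  24  21 295] [225.6440678  186.81355932] [ 6.16959466e-01 -3.28475669e-04  1.15000000e-01]
```

```bash
python3 - <<'E'
from h import *
im=cv2.imread('pics/z1t.png'); h=cv2.cvtColor(im,cv2.COLOR_BGR2HSV)
m=cv2.inRange(h,(15,235,230),(24,255,255)); n,l,s,ce=cv2.connectedComponentsWithStats(m)
for i in range(1,n):
    if s[i,4]>40: print(s[i],ce[i],atz('top',*ce[i],.121))
E
```

```text
[272 126  18  23 351] [280.24786325 137.2991453 ] [ 0.61804082 -0.00122453  0.121     ]
```

```bash
python3 -c "
from plant import *
print(finish_job(), observe()['t'])"
```

```text
the job is handed in; nothing more can be done
the job is handed in; nothing more can be done
```

The job is handed in: the prop is wedged in the gap holding the catch open, and the heel stands upright in the empty white tray. No verdict was reported.

- **Prop:** I pushed the orange-topped prop down until it met the base plate (TCP at the expected height, about 20 N) and let go. In the last top picture its top is at (0.618, -0.001). That is about 3 mm from the slot I measured, (0.6175, 0.001), and it stands upright.
- **Heel:** I lifted it straight out and set it on the tray floor (first contact about 9 N). The last checks put it at about (0.595, 0.30), within about 10 mm of the tray's middle, which I put at (0.598, 0.306).
- **Time and contact:** the last reading before hand-in was at about 22.8 s, with the gripper open about 0.1 m to the side and 0.2 m up, touching nothing. The highest force I saw reported was about 20 N.

**What disagreed or was not measured:**
- In the final top picture, the trained network put the prop about 18 mm off in x, and my first colour threshold gave a similar offset. That threshold had caught only part of the orange cap. The corrected one and the side view both agree with the slot position.
- I judged the catch's opening from the pictures and the spring force while pushing in, not from a joint reading.

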